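Unlock the herb-tea sample case

TASK

Open the two-stage catch on the dark wooden sample case: gently draw the safety tab back until you feel it come up against its buffer, without ramming it, then swing the main latch up until it stands about upright, so that the lid springs ajar. Do not force the latch while the tab still holds it, leave the jars and other things where they stand, and let go at the end.

Things in the scene. Friction and masses are not known exactly. Their poses are not given: they have to be found in the camera images.
- case: dark wooden sample case, fixed; 240 mm deep (its x), 360 long (its y), 100 high. Origin: centre of its underside; its -x side faces the robot. The 73 mm strip of its top along the -x side is fixed (top at height 100 mm) and carries a steel two-stage catch lying along y on the line x = -85 mm; the rest of the top is the lid.
- tab_thumb (a point): middle of the safety tab's upright thumb-piece, 16 mm (case x) by 14 mm (case y), standing 9 to 36 mm above the strip; this point 22 mm above it. The tab slides along the case's -y, away from the latch, against about 3 N of friction and stays where left. It carries a flat bolt (12 to 18 mm above the strip) whose nose lies over the latch's free end. It may be pushed or pinched.
- tab (a joint): travel of the safety tab in m, growing along the case's -y; starts at 0 to 0.005. Where the bolt sits on the tab differs by up to 26 mm and is not measured: its tail meets the buffer at some value from 0.014 to 0.040; its nose clears the latch only 2 mm before that. Draw the tab until the resistance rises 3 to 6 N above the sliding friction.
- latch_bar (a point): centre of the main latch's cross bar, a steel rod 12 mm in diameter, 32 mm long along the case's x, 27 mm above the strip when shut. Under it the latch plate, 18 mm wide, 4 to 10 mm above the strip, runs 50 mm towards the tab and 85 mm to the pivot. Pinched over its two ends, the bar can turn between the fingers as the latch is swung up.
- latch_pivot (a point): on the hinge axis of the main latch (axis along the case's x), 7 mm above the strip, 85 mm along the case's +y from the bar when shut. The bar's centre moves on an 87 mm radius about it.
- buffer: small rubber buffer, 12 by 12 by 12 mm, on the base of the catch beyond the tab; the tail of the tab's bolt comes up against it. Origin: on the strip below the middle of the face that the bolt meets. It gives 4 N per mm for 1.5 mm, then is solid; over 12 N on it harms the catch.
- latch (a joint): angle of the main latch, rad: 0 shut, 1.57 upright, 1.75 its stop; stays where left. The bar swings up and over towards the case's +y. About 2.5 N lifts a freed latch; one that jams after about 2 mm is still locked, and over 15 N between latch and bolt harms it. A tongue 35 mm from the pivot reaches over the lid and holds it down.
- lid (a joint): angle of the lid in rad: about 0 shut; hinged on the case's +x side; when the latch is up a spring lifts it ajar by itself to about 0.08 (its edge by the strip some 13 mm up).
- clip_jar: clip-top jar, 84 mm across, 115 mm high, beside the case at its tab end; origin under its centre. Bystander.
- clip_jar_big: big clip-top jar, 100 mm across, 150 mm high; origin under its centre. Bystander.
- herb_jar: herb jar with a white lid, 104 mm across, 138 mm high; origin under its centre. Bystander.
- water_bottle: water bottle, 72 mm across, 240 mm high; origin under its centre. Bystander.
- paper_cup: empty paper cup, 72 mm across the rim, 85 mm high, in front of the case; origin under its centre. Bystander.
- tea_tin: small tea tin, 36 mm across, 45 mm high, standing on the strip beyond the latch's pivot; origin under its centre. Bystander.
- scoop: long-handled scoop, 150 mm, lying in front of the case; origin below its middle. Bystander.

How it is judged:
By the outcome, as a careful person would: the job done as asked, in the order asked, and still so for the second after the job is handed in, with the robot touching nothing.
It also fails if it takes over 43 s, if anything falls off the work surface, if the arm or the gripper's body presses on something with over 40 N, if the wrist force passes 120 N, or if a joint passes its speed limit or range.

ROBOT

A 6-joint arm with a two-finger parallel gripper is mounted at the origin on the work surface. World frame = base frame: x ahead of the robot, y to its left, z up, the work surface at z = 0. Lengths are in m, angles in rad, forces in N, time in s.
With the tool pointing down it reaches from about 0.375 to 0.9 m from the base axis. Payload 3.1 kg.
Tool frame: the origin (TCP) lies at the centre of the arm's flange, where the gripper is bolted on; the fingertips stand 173 mm ahead of it and the grasp point (between the pads) lies 155 mm ahead of it; z points along the fingers, x is the direction in which the jaws open and shut, and the axes are right-handed (so a half turn about z gives the same grasp; the last joint's range is limited). The gripper opens to 85 mm and grips with 20 to 120 N. Pads are 22 mm wide; open, the fingers measure 114 mm over their backs; the gripper's body (76 mm by 85 mm) begins 54 mm behind the grasp point. The pads swing forward as they close: fully open they stand 13 mm farther back than shut.
Start: joints at [-1.391, 0.527, 1.433, -0, 1.181, -0.178], TCP at [0.219, -0.585, 0.405] pointing down, gripper open.
Joint ranges: [-3.08, 3.08], [-0.75, 2.2], [0.22, 2.44], [-1.43, 4.57], [0, 2.65], [-2.85, 2.85]. Speed limits (rad/s): [2.79, 2.79, 3.14, 3.14, 3.14, 3.14].

INTERFACE

Orientations are given as a unit quaternion [x, y, z, w].
In Python, from station import manip gives the robot as it stands.
- The arm moves only by the shell command python3 -m jog 'ROWS' [OPENING] [FORCE]. ROWS is JSON, a list that holds one entry, the list of rows, each a list of 4 numbers: the shift along the world's x, y, z in mm, then the turn about the world's z in degrees. A call has exactly 8 rows; each row shifts and turns the commanded pose from where the row before left it; what a row does not reach is not made up. A row lasts 1/8 s, in which the tool goes at most 62.5 mm and 10.7 degrees, less where a joint would pass 70% of its speed; a pose out of reach is approached as far as the arm can. A call is refused whole if a number of a shift passes 62.5 or a number of a turn 10.7, either way. A call with a gripper value outside its range is refused whole. OPENING is the opening in per cent of the stroke, from 0 (shut) to 100 (fully open), set as the call begins (- or left out, the last holds). The fingers move at their own pace and stop on an object; FORCE is the grip in N (left out, the last holds). Time passes only in rows, so rows that do not move let the fingers close, or fill a call up. It gives the time, the measured TCP pose, the force and the opening at its end, in the units of the state.
- manip.sense(): the state, without advancing time (a new reading comes with each control period).
- manip.snapshot(name): name is "scene" or "top"; returns the picture (480x640x3 uint8, red, green, blue); there is no depth.
- manip.camera_info(name): a dict with "fx", "fy", "cx", "cy" (pixels), "R" (3x3) and "t" (3): a world point X has camera coordinates R X + t. Camera axes: x right, y down, z forward; pixel columns grow to the right and rows downward; lengths in m; the calibration is good to about 2 mm. A picture is of the moment at which its call begins. camera_info takes no time and is no camera call.
- manip.sign_off(): hands the job in, once; it reports no verdict.
The state is a dict: "t": time; "q": joint angles; "qd": joint speeds; "tau": joint torques, N m; "tcp_pos": TCP position; "tool_rot": TCP orientation; "force": force on the tool from outside, world axes, zero at the start; "ft_torque": the same for the moment, N m; "finger_gap": opening from 0.0 (shut) to 1.0 (fully open).
Only numpy, scipy, OpenCV 4.12 (cv2) and the standard library are available. Lean on these libraries where they do the work, as an engineer would, in place of code of your own. Each camera call takes 0.05 s, during which the arm holds its last target. There are 200 camera calls.

## Working session

There is one attempt and no reset: what is moved stays moved. The work goes in short steps, Python scripts to look and compute and a shell command to move; the robot and the scene stay as the last step left them, time stands still between calls to the robot, and variables do not carry over. Pictures are saved under pics/ and viewed, about 8 in all and at most 12, crops included, and the job is handed in when it is done.

```bash
mkdir -p pics; ls
python3 - <<'E'
from station import manip
import cv2
for n in("scene","top"):
    im=manip.snapshot(n); cv2.imwrite(f"pics/{n}0.png",im[:,:,::-1])
    c=manip.camera_info(n); print(n,c)
print(manip.sense())
E
```

```text
pics
scene {'fx': 514.4822882525391, 'fy': 514.4822882525391, 'cx': 319.5710128192858, 'cy': 239.6422136654821, 'R': array([[-0.30466498,  0.95237761, -0.0124952 ],
       [ 0.7425833 ,  0.22929576, -0.62928014],
       [-0.59644723, -0.20099835, -0.7770781 ]]), 't': array([ 0.08689393, -0.40054994,  1.55209731])}
top {'fx': 548.3224303875431, 'fy': 548.3224303875431, 'cx': 317.02884466771457, 'cy': 231.89812862327426, 'R': array([[-0.01197265, -0.99992265,  0.00336984],
       [-0.9856577 ,  0.01123438, -0.16838258],
       [ 0.1683317 , -0.00533749, -0.98571596]]), 't': array([0.08000483, 0.61249264, 1.43008347])}
{'t': 0.1, 'q': array([-1.39146684e+00,  5.28391508e-01,  1.43376546e+00,  4.25362249e-05,
        1.18137502e+00, -1.78477883e-01]), 'qd': array([ 0.00072995, -0.00233474, -0.00096639,  0.00053805,  0.00098448,
        0.00125656]), 'tau': array([-3.66614895e-04, -4.43303883e+01, -1.78586072e+01, -2.20536672e-04,
        3.87252570e-03,  1.98745238e-05]), 'tcp_pos': array([ 0.21887919, -0.58510044,  0.40382265]), 'tool_rot': array([ 8.21646178e-01, -5.69997033e-01, -6.72050250e-04, -6.99280956e-04]), 'force': array([ 0.68245704, -0.36648113,  0.22780049]), 'ft_torque': array([-0.08245835, -0.00691393, -0.01979757]), 'finger_gap': 1.0021488798456542}
```

View pics/scene0.png

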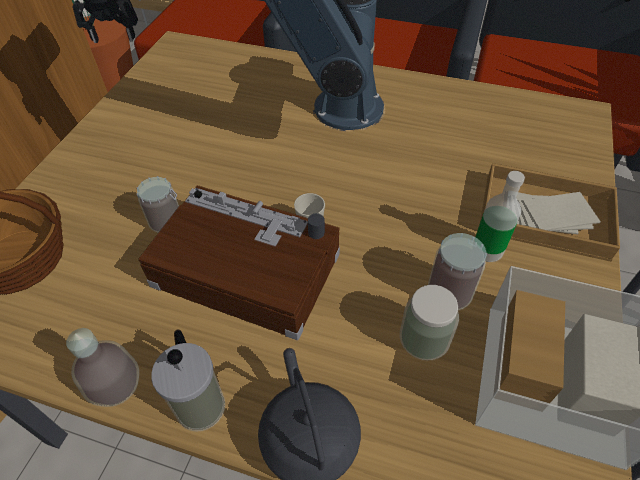

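View pics/top0.png

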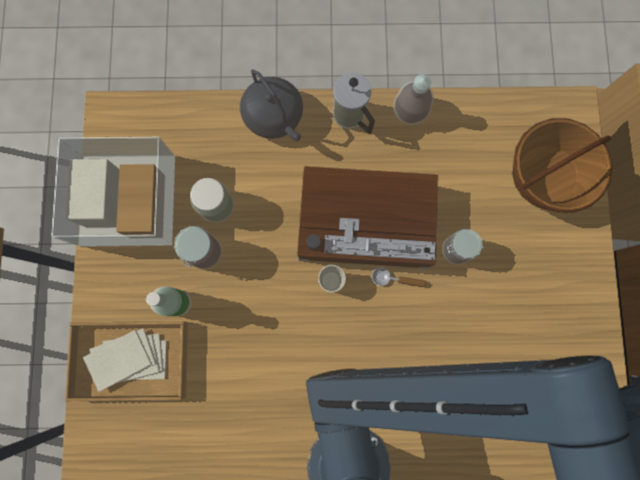

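The case sits ahead of the robot, with the catch in top view at (325–435, 235–260) and in scene view at (190–310, 185–240). The tea tin is at the pivot end (313,240) and the jar at the tab end (463,245). I'll zoom in on the catch in both views.

Run:
```python
import cv2,numpy as np
a=cv2.imread("pics/top0.png")[205:275,292:452]; b=cv2.imread("pics/scene0.png")[172:262,180:340]
r=lambda i:cv2.resize(i,None,fx=5,fy=5,interpolation=cv2.INTER_CUBIC)
cv2.imwrite("pics/ct.png",r(a));cv2.imwrite("pics/cs.png",r(b))
```

```text
(no output)
```

View pics/ct.png

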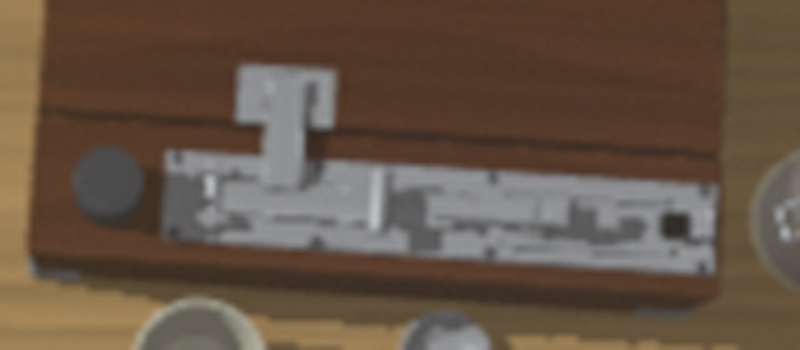

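View pics/cs.png

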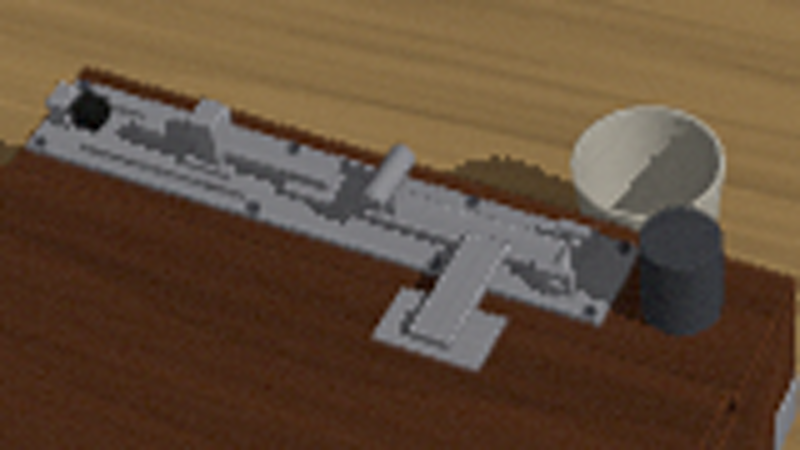

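Top crop: bar centre at full-image pixel (367.4, 244.8), thumb top about (401.8, 247.2), buffer (427, 250). Scene: bar (258, 206.4), thumb top (222, 194), buffer (198, 194). Next I'll triangulate these.

```bash
cat > h.py <<'E'
import numpy as np
from scipy.optimize import least_squares
from station import manip
C={n:manip.camera_info(n) for n in("scene","top")}
def proj(n,X):
    c=C[n];p=c["R"]@X+c["t"];return np.array([c["fx"]*p[0]/p[2]+c["cx"],c["fy"]*p[1]/p[2]+c["cy"]])
def tri(t,s):
    r=least_squares(lambda X:np.r_[proj("top",X)-t,proj("scene",X)-s],[.5,0,.1]);return r.x,np.abs(r.fun).max()
def onz(n,u,z):
    return least_squares(lambda X:proj(n,np.r_[X,z])-u,[.5,0]).x
T=lambda x,y:(292+(x-2)/5,205+(y-2)/5)
S=lambda x,y:(180+(x-2)/5,172+(y-2)/5)
E
python3 - <<'E'
from h import *
np.set_printoptions(precision=4,suppress=True)
for n,t,s in[("bar",(377,199),(390,172)),("thumbtop",(549,210),(212,105)),("buffer top",(675,225),(92,103)),
 ("plateA(-y,+x)",(716,185),(30,148)),("plateB(+y,+x)",(167,150),(600,325)),("plateD(+y,-x)",(163,238),(637,243)),("tin",(108,180),(681,240))]:
    print(n,*tri(T(*t),S(*s)))
for n,u in[("A",(716,185)),("B",(167,150)),("D",(163,238)),("E",(714,272)),("seamL",(38,111)),("seamR",(718,156)),("botR",(718,300)),("botL",(30,258))]: print(n,onz("top",T(*u),.102))
# bar ends at z .127 top
for n,u in[("barend1",(379,168)),("barend2",(375,230))]: print(n,onz("top",T(*u),.13))
for n,u in[("thumb",(549,210)),]: print(n,onz("top",T(*u),.136),onz("scene",S(212,105),.136))
E
```

```text
bar [ 0.5658 -0.0522  0.1291] 0.6343229234980186
thumbtop [ 0.5581 -0.139   0.1372] 0.4237527900296527
buffer top [ 0.5525 -0.2067  0.1128] 0.7573941489072809
plateA(-y,+x) [ 0.5749 -0.2312  0.0979] 1.1061775937454854
plateB(+y,+x) [0.5973 0.0544 0.0987] 0.7878535528853376
plateD(+y,-x) [0.5508 0.0563 0.1021] 0.44601856880939295
tin [0.5755 0.085  0.1406] 0.6900710293229508
A [ 0.5757 -0.2332]
B [0.5974 0.0524]
D [0.5512 0.0552]
E [ 0.5302 -0.23  ]
seamL [0.6189 0.1195]
seamR [ 0.591 -0.235]
botR [ 0.5156 -0.2313]
botL [0.5415 0.1242]
barend1 [ 0.5822 -0.0552]
barend2 [ 0.5503 -0.0523]
thumb [ 0.5587 -0.1402] [ 0.5569 -0.1388]
```

Case yaw is about -4.4°, with case +y = (0.077, 0.997). Bar is at (0.566, -0.052, 0.128) and thumb at (0.5585, -0.139). To narrow the buffer search, I'll look closely at the bolt's tail against the buffer in one combined picture.

Run:
```python
import cv2,numpy as np
a=cv2.imread("pics/top0.png")[236:263,372:440]; b=cv2.imread("pics/scene0.png")[183:212,186:254]
f=lambda i:cv2.normalize(cv2.resize(i,(780,310),interpolation=cv2.INTER_CUBIC),None,0,255,cv2.NORM_MINMAX)
im=np.vstack([f(a[:27]),f(b[:27])]);cv2.imwrite("pics/z.png",im[:600])
```

```text
(no output)
```

View pics/z.png

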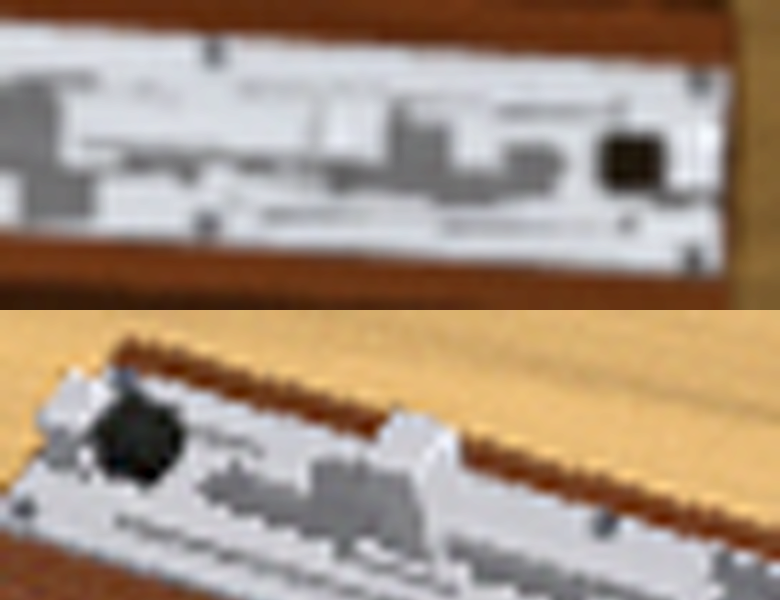

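Zoomed view: the bolt's lit top ends at x≈505 (upper panel). Its shadow runs on to 565, which matches the thumb's own shadow length. The buffer face is at x≈600. Converting to metres.

Run:
```python
from h import *
Z=lambda x,y:(372+(x+.5)*68/780-.5,236+(y+.5)*27/310-.5)
d=np.array([.0766,.997])
a=onz("top",Z(505,152),.118)
for z in(.112,.121):
  b=onz("top",Z(600,160),z); print(a,b,(a-b)@d)
print("thumb x-centre",onz("top",Z(354,130),.136),onz("top",Z(325,130),.136),onz("top",Z(385,130),.136))
# shutter: IK-free target for tool
from scipy.spatial.transform import Rotation as R
s=manip.sense();print(R.from_quat(s["tool_rot"]).as_matrix())
```

```text
[ 0.55521054 -0.17932729] [ 0.5539751  -0.20173916] 0.02243927697903056
[ 0.55521054 -0.17932729] [ 0.55275388 -0.19992383] 0.020722935453201658
thumb x-centre [ 0.55802842 -0.1427707 ] [ 0.55810215 -0.13635545] [ 0.55794961 -0.14962861]
[[ 3.50205862e-01 -9.36672707e-01 -3.07198899e-04]
 [-9.36670827e-01 -3.50205787e-01  1.91525635e-03]
 [-1.90155118e-03 -3.82989752e-04 -9.99998119e-01]]
```

Gap from tail to buffer is about 21.5 ± 3 mm. Plan: turn the tool +65° so the jaws lie along case x, shut the fingers and push the thumb from its +y side.

```bash
python3 -m jog '[[[20,30,0,7],[36,49,0,9],[36,49,0,9],[36,49,0,9],[36,49,0,9],[36,49,0,9],[36,49,0,9],[20,30,0,4]]]' 0 40
```

```text
t: 1.1
tcp_pos: [0.476, -0.2288, 0.4044]
tool_rot: [0.999, -0.037, -0.0, -0.0]
force: [1.0, -0.3, 0.4]
finger_gap: -0.006
```

```bash
python3 -m jog '[[[30,40,0,-0.1],[35,46,0,0],[19.5,25.5,-20,0],[0,0,-40,0],[0,0,-30,0],[0,0,-14,0],[0,0,-4,0],[0,0,0,0]]]' 0
python3 - <<'E'
from station import manip
import cv2
print(manip.sense()["force"],manip.sense()["tcp_pos"])
im=manip.snapshot("scene")[130:240,170:330]; cv2.imwrite("pics/s1.png",cv2.resize(im,None,fx=5,fy=5,interpolation=cv2.INTER_CUBIC)[:,:,::-1])
E
```

```text
t: 2.1
tcp_pos: [0.5597, -0.1202, 0.2973]
tool_rot: [0.999, -0.04, 0.001, 0.0]
force: [0.1, -0.3, 0.3]
finger_gap: -0.0
[ 0.13337126 -0.2689538   0.33934351] [ 0.55968978 -0.12023567  0.29730576]
```

View pics/s1.png

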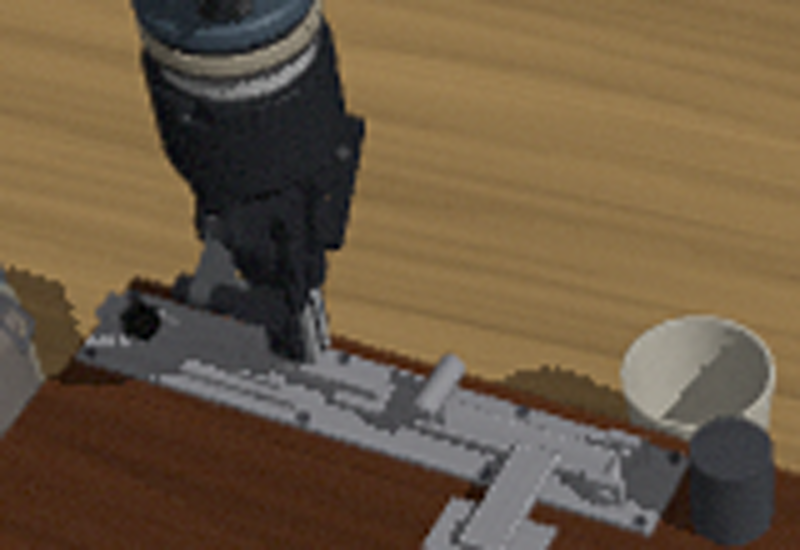

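Fingers are just on the +y side of the thumb, clear of the bar. Advancing gently to contact.

```bash
python3 -m jog '[[[0,-1,0,0],[-0.1,-1,0,0],[-0.1,-1,0,0],[-0.1,-1,0,0],[-0.1,-1,0,0],[0,-1,0,0],[0,0,0,0],[0,0,0,0]]]'
```

```text
t: 3.15
tcp_pos: [0.5591, -0.1258, 0.2967]
tool_rot: [0.999, -0.04, 0.0, -0.0]
force: [1.0, 3.6, 1.5]
finger_gap: 0.001
```

```bash
python3 -m jog '[[[-0.1,-1.5,0,0],[-0.1,-1.5,0,0],[-0.1,-1.5,0,0],[-0.1,-1.5,0,0],[-0.1,-1,0,0],[-0.1,-1,0,0],[-0.1,-1,0,0],[0,0,0,0]]]'
python3 - <<'E'
from station import manip
import cv2
im=manip.snapshot("scene")[150:230,170:290]; cv2.imwrite("pics/s2.png",cv2.resize(im,None,fx=6.5,fy=6.5,interpolation=cv2.INTER_CUBIC)[:,:,::-1])
im=manip.snapshot("top")[220:270,360:450]; cv2.imwrite("pics/t2.png",cv2.resize(im,None,fx=8,fy=8,interpolation=cv2.INTER_CUBIC)[:,:,::-1])
print(manip.sense()["force"])
E
```

```text
t: 4.15
tcp_pos: [0.5583, -0.135, 0.2967]
tool_rot: [0.999, -0.04, 0.0, 0.0]
force: [1.5, 2.5, 1.6]
finger_gap: 0.003
[9.20215640e-04 2.33942748e+00 8.07402869e-01]
```

View pics/s2.png

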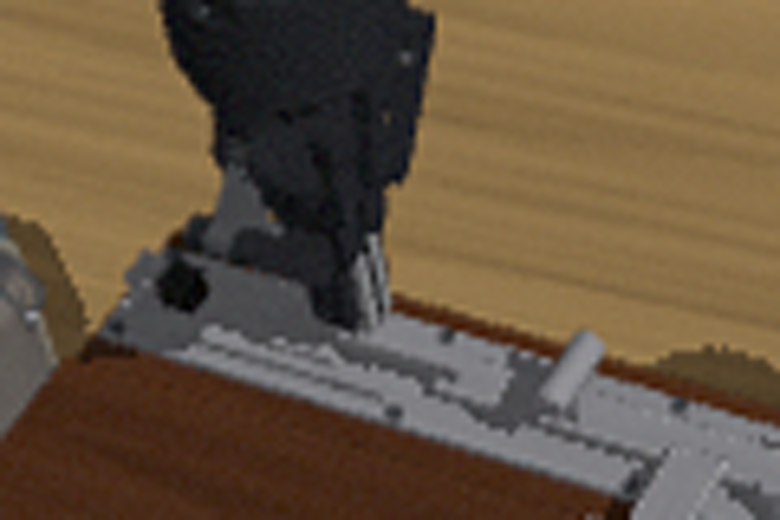

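Fingers pushing the thumb, tail not resolvable in shadow. Steady friction is about 2.5–3 N. Continuing in small steps and watching the force.

```bash
python3 -m jog '[[[-0.1,-0.6,0,0],[0,-0.6,0,0],[-0.1,-0.6,0,0],[0,-0.6,0,0],[0,-0.6,0,0],[0,0,0,0],[0,0,0,0],[0,0,0,0]]]'; python3 -m jog '[[[-0.1,-0.4,0,0],[0,-0.4,0,0],[0,-0.4,0,0],[0,0,0,0],[0,0,0,0],[0,0,0,0],[0,0,0,0],[0,0,0,0]]]'
```

```text
t: 5.25
tcp_pos: [0.5581, -0.138, 0.2967]
tool_rot: [0.999, -0.04, -0.0, 0.0]
force: [0.9, 2.8, 0.8]
finger_gap: -0.003
t: 6.25
tcp_pos: [0.558, -0.1391, 0.2967]
tool_rot: [0.999, -0.04, -0.0, 0.0]
force: [0.9, 2.5, 0.0]
finger_gap: -0.001
```

```bash
python3 -m jog '[[[-0.1,-0.4,0,0],[0,-0.4,0,0],[0,-0.4,0,0],[0,0,0,0],[0,0,0,0],[0,0,0,0],[0,0,0,0],[0,0,0,0]]]'
```

```text
t: 7.25
tcp_pos: [0.5579, -0.1403, 0.2967]
tool_rot: [0.999, -0.04, 0.0, 0.0]
force: [1.3, 2.2, -0.7]
finger_gap: -0.001
```

```bash
python3 -m jog '[[[-0.1,-0.4,0,0],[0,-0.4,0,0],[0,-0.4,0,0],[0,0,0,0],[0,0,0,0],[0,0,0,0],[0,0,0,0],[0,0,0,0]]]'
```

```text
t: 8.25
tcp_pos: [0.5578, -0.1415, 0.2967]
tool_rot: [0.999, -0.04, -0.0, 0.0]
force: [1.7, 3.0, 0.3]
finger_gap: -0.001
```

```bash
python3 -m jog '[[[-0.1,-0.4,0,0],[0,-0.3,0,0],[0,-0.3,0,0],[0,0,0,0],[0,0,0,0],[0,0,0,0],[0,0,0,0],[0,0,0,0]]]'
```

```text
t: 9.25
tcp_pos: [0.5577, -0.1425, 0.2967]
tool_rot: [0.999, -0.04, 0.0, 0.0]
force: [0.5, 1.9, -1.4]
finger_gap: 0.0
```

```bash
python3 -m jog '[[[-0.1,-0.4,0,0],[0,-0.4,0,0],[0,-0.4,0,0],[0,0,0,0],[0,0,0,0],[0,0,0,0],[0,0,0,0],[0,0,0,0]]]'
```

```text
t: 10.25
tcp_pos: [0.5576, -0.1437, 0.2967]
tool_rot: [0.999, -0.04, -0.0, 0.0]
force: [1.5, 2.7, -1.0]
finger_gap: 0.001
```

```bash
python3 -m jog '[[[-0.1,-0.4,0,0],[0,-0.4,0,0],[0,-0.4,0,0],[0,0,0,0],[0,0,0,0],[0,0,0,0],[0,0,0,0],[0,0,0,0]]]'
```

```text
t: 11.25
tcp_pos: [0.5575, -0.1449, 0.2967]
tool_rot: [0.999, -0.04, -0.0, 0.0]
force: [2.4, 2.7, -0.9]
finger_gap: 0.003
```

```bash
python3 -m jog '[[[-0.1,-0.4,0,0],[0,-0.4,0,0],[0,-0.4,0,0],[0,0,0,0],[0,0,0,0],[0,0,0,0],[0,0,0,0],[0,0,0,0]]]'
```

```text
t: 12.25
tcp_pos: [0.5574, -0.1461, 0.2967]
tool_rot: [0.999, -0.04, -0.0, 0.0]
force: [2.1, 3.0, -0.3]
finger_gap: -0.0
```

```bash
python3 -m jog '[[[0,-0.4,0,0],[0,-0.4,0,0],[0,-0.4,0,0],[0,0,0,0],[0,0,0,0],[0,0,0,0],[0,0,0,0],[0,0,0,0]]]'
```

```text
t: 13.25
tcp_pos: [0.5574, -0.147, 0.2967]
tool_rot: [0.999, -0.04, -0.0, -0.0]
force: [2.7, 4.6, -0.7]
finger_gap: 0.002
```

```bash
python3 -m jog '[[[0,-0.2,0,0],[0,-0.2,0,0],[0,-0.1,0,0],[0,0,0,0],[0,0,0,0],[0,0,0,0],[0,0,0,0],[0,0,0,0]]]'; python3 -c "
from station import manip
print(manip.sense()['force'])
manip.snapshot('top');print(manip.sense()['force'])"
```

```text
t: 14.25
tcp_pos: [0.5574, -0.1472, 0.2967]
tool_rot: [0.999, -0.04, -0.0, -0.001]
force: [1.9, 6.1, 0.0]
finger_gap: -0.001
[1.9173207  6.09216641 0.01572468]
[2.21829041 5.20410741 0.18564821]
```

```bash
python3 -m jog '[[[0,-0.2,0,0],[0,-0.2,0,0],[0,0,0,0],[0,0,0,0],[0,0,0,0],[0,0,0,0],[0,0,0,0],[0,0,0,0]]]'; python3 -c "
from station import manip
for i in range(3):
  manip.snapshot('top');print(manip.sense()['force'],manip.sense()['tcp_pos'])"
```

```text
t: 15.3
tcp_pos: [0.5573, -0.1475, 0.2967]
tool_rot: [0.999, -0.04, -0.0, -0.001]
force: [1.7, 6.4, -0.5]
finger_gap: -0.001
[2.85459751 6.4279782  0.83593026] [ 0.55736558 -0.14747147  0.29673217]
[2.57437088 6.42855605 0.43415395] [ 0.55734565 -0.14748809  0.29672014]
[2.83504342 5.8165429  1.57803467] [ 0.55736594 -0.14747416  0.29674467]
```

Contact confirmed: y-force is steady at about 6.2 N against 2.65 N sliding, a rise of about 3.6 N. Travel of about 23 mm agrees with the picture. Backing off, lifting and moving over the bar.

```bash
python3 -m jog '[[[0,3,0,0],[0.5,6,0,0],[0,0,20,0],[0,0,30,0],[2.5,26,5,0],[4,40,0,0],[1.7,20.5,0,0],[0,0,0,0]]]' 0; python3 -m jog '[[[0,0,0,0],[0,0,0,0],[0,0,0,0],[0,0,0,0],[0,0,0,0],[0,0,0,0],[0,0,0,0],[0,0,0,0]]]' 62
python3 - <<'E'
from station import manip
import cv2,numpy as np
f=lambda n,a,b:cv2.resize(manip.snapshot(n)[a:a+60,b:b+160],(800,300),interpolation=cv2.INTER_CUBIC)
cv2.imwrite("pics/m3.png",np.vstack([f("scene",170,175),f("top",215,290)])[:,:,::-1]);print(manip.sense()["tcp_pos"],manip.sense()["t"])
E
```

```text
t: 16.45
tcp_pos: [0.566, -0.0517, 0.3516]
tool_rot: [0.999, -0.039, -0.0, 0.0]
force: [0.9, -0.5, -0.2]
finger_gap: 0.002
t: 17.45
tcp_pos: [0.5661, -0.0527, 0.3517]
tool_rot: [0.999, -0.04, 0.0, 0.0]
force: [-0.6, -0.5, -1.2]
finger_gap: 0.62
[ 0.56610183 -0.05264978  0.35172061] 17.55
```

View pics/m3.png

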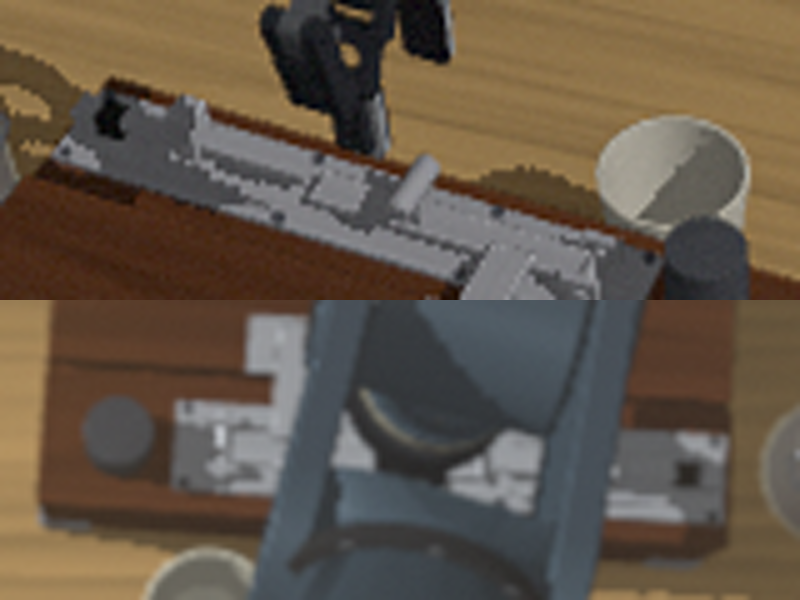

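The tab's bolt now reaches the buffer (scene x≈110). Its nose has pulled clear of the latch's free end (gap around x≈300), and the fingers straddle the bar. Descending and pinching.

```bash
python3 -m jog '[[[0,0,-25,0],[0,0,-25,0],[0,0,-12,0],[0,0,-5,0],[0,0,0,0],[0,0,0,0],[0,0,0,0],[0,0,0,0]]]' 62; python3 -m jog '[[[0,0,0,0],[0,0,0,0],[0,0,0,0],[0,0,0,0],[0,0,0,0],[0,0,0,0],[0,0,0,0],[0,0,0,0]]]' 0 30
```

```text
t: 18.55
tcp_pos: [0.5662, -0.0527, 0.2852]
tool_rot: [0.999, -0.04, 0.0, 0.0]
force: [-0.3, 0.3, 0.6]
finger_gap: 0.622
t: 19.55
tcp_pos: [0.5658, -0.0527, 0.2849]
tool_rot: [0.999, -0.04, -0.001, 0.0]
force: [-3.0, -1.5, 3.8]
finger_gap: 0.362
```

```bash
python3 -m jog '[[[0,0.2,0.8,0],[0,0.2,0.8,0],[0,0.2,0.7,0],[0,0.2,0.7,0],[0,0,0,0],[0,0,0,0],[0,0,0,0],[0,0,0,0]]]'
python3 - <<'E'
import numpy as np
th=np.r_[.0353,np.radians([6,12,20,28,36,44,52,60,68,75,80,84,87,89,90,91])]
s=85*np.cos(th)-20*np.sin(th); z=85*np.sin(th)+20*np.cos(th)
dy=-np.diff(s); print(np.round(np.c_[np.degrees(th[1:]),dy*.0766,dy*.997,np.diff(z)],1))
E
```

```text
t: 20.55
tcp_pos: [0.5658, -0.052, 0.2876]
tool_rot: [0.999, -0.04, -0.0, 0.0]
force: [-3.6, -3.8, -2.6]
finger_gap: 0.362
[[ 6.   0.1  1.8  5.8]
 [12.   0.3  3.4  8.5]
 [20.   0.5  5.9 10.6]
 [28.   0.6  7.4  9.7]
 [36.   0.7  8.6  8.6]
 [44.   0.7  9.7  7.3]
 [52.   0.8 10.6  5.9]
 [60.   0.9 11.4  4.3]
 [68.   0.9 11.8  2.7]
 [75.   0.8 10.6  1. ]
 [80.   0.6  7.6 -0.1]
 [84.   0.5  6.1 -0.6]
 [87.   0.3  4.5 -0.7]
 [89.   0.2  3.  -0.6]
 [90.   0.1  1.5 -0.3]
 [91.   0.1  1.5 -0.4]]
```

The lift force is only about 2.6 N, so the latch is free. Swinging it along the arc, with a check partway.

```bash
python3 -m jog '[[[0,0.5,2,0],[0.1,0.6,2,0],[0,0.7,1.8,0],[0.1,1.7,4.3,0],[0.2,1.7,4.2,0],[0.2,2.9,5.3,0],[0.3,3,5.3,0],[0,0,0,0]]]'
```

```text
t: 21.55
tcp_pos: [0.5668, -0.0399, 0.3132]
tool_rot: [0.999, -0.04, -0.0, -0.001]
force: [-4.5, 1.7, -2.3]
finger_gap: 0.365
```

```bash
python3 -m jog '[[[0.6,7.4,9.7,0],[0.7,8.6,8.6,0],[0.7,9.7,7.3,0],[0.8,10.6,5.9,0],[0.9,11.4,4.3,0],[0,0,0,0],[0,0,0,0],[0,0,0,0]]]'
```

```text
t: 22.55
tcp_pos: [0.5704, 0.0079, 0.3497]
tool_rot: [0.999, -0.04, -0.0, -0.0]
force: [-6.2, 0.9, -0.1]
finger_gap: 0.36
```

```bash
python3 -m jog '[[[0.9,11.8,2.7,0],[0.8,10.6,1,0],[0.6,7.6,-0.1,0],[0.5,6.1,-0.6,0],[0.3,4.5,-0.7,0],[0.2,3,-0.6,0],[0.2,3,-0.7,0],[0,0,0,0]]]'
python3 - <<'E'
from station import manip
import cv2
cv2.imwrite("pics/s4.png",cv2.resize(manip.snapshot("scene")[110:260,130:350],(792,540),interpolation=cv2.INTER_CUBIC)[:,:,::-1])
E
```

```text
t: 23.55
tcp_pos: [0.5739, 0.0542, 0.3516]
tool_rot: [0.999, -0.04, 0.0, 0.0]
force: [-7.3, -0.8, 4.6]
finger_gap: 0.364
```

View pics/s4.png

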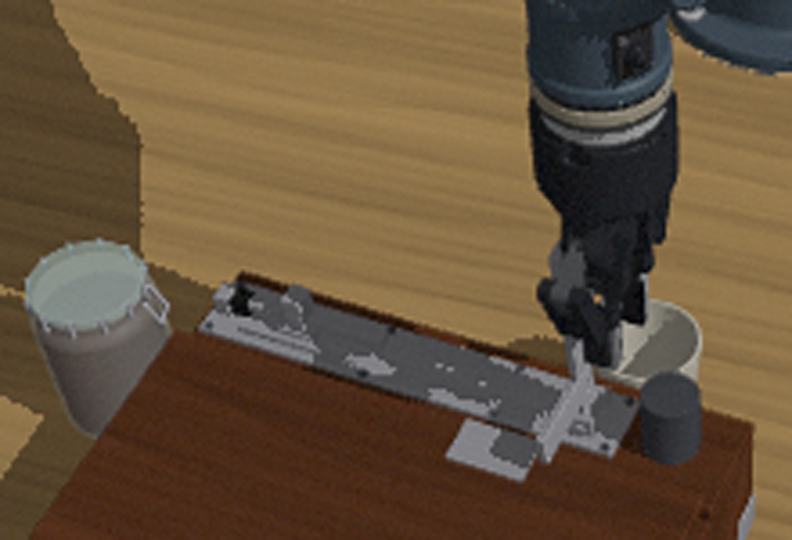

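The latch stands upright in the fingers, next to the tea tin but clear of it. Letting go, rising straight up, then moving away.

```bash
python3 -m jog '[[[0,0,0,0],[0,0,0,0],[0,0,0,0],[0,0,0,0],[0,0,0,0],[0,0,0,0],[0,0,0,0],[0,0,0,0]]]' 65; python3 -m jog '[[[0,0,10,0],[0,0,20,0],[0,0,30,0],[0,0,30,0],[-30,0,20,0],[-50,0,0,0],[-40,0,0,0],[0,0,0,0]]]'
python3 - <<'E'
from station import manip
import cv2
cv2.imwrite("pics/s5.png",cv2.resize(manip.snapshot("scene")[130:280,130:350],(792,540),interpolation=cv2.INTER_CUBIC)[:,:,::-1])
cv2.imwrite("pics/t5.png",manip.snapshot("top")[:,:,::-1]);print(manip.sense()["force"])
E
```

```text
t: 24.6
tcp_pos: [0.5742, 0.0535, 0.3494]
tool_rot: [0.999, -0.04, -0.0, -0.0]
force: [-0.8, 0.5, 0.8]
finger_gap: 0.649
t: 25.6
tcp_pos: [0.4513, 0.0539, 0.4601]
tool_rot: [0.999, -0.04, -0.001, -0.0]
force: [0.3, 0.6, -0.7]
finger_gap: 0.649
[ 0.23273522  0.5778586  -0.43151945]
```

View pics/s5.png

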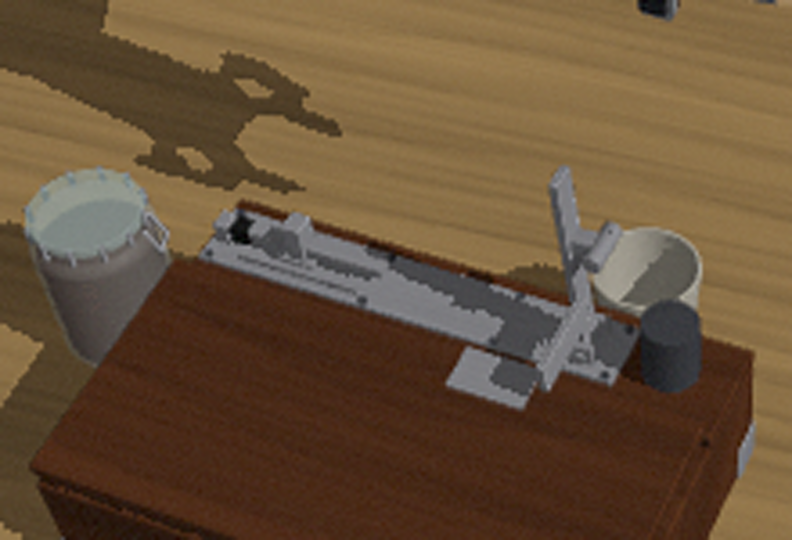

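View pics/t5.png

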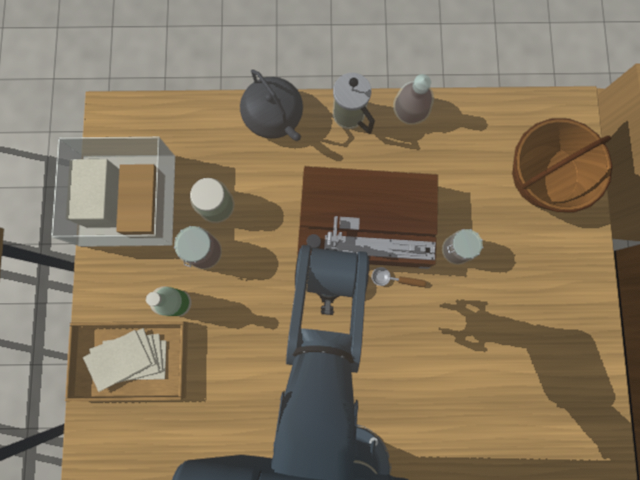

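Scene: the latch is upright, with its free end at crop (563,173) and bar at (602,245). The lid plate's corner rose from row 239.6 to 233.3, and the bystanders are unmoved. Last, a numeric check of the latch angle and lid height.

Run:
```python
from h import *
c=np.array([.0766,.997])
for d in(80,85,90,95,100):
    t=np.radians(d);f=lambda s,z:np.r_[np.array([.5727,.0325])-c*(s*np.cos(t)-z*np.sin(t)),.107+s*np.sin(t)+z*np.cos(t)]
    print(d,"bar",proj("scene",f(.085,.020)),"end",proj("scene",f(.135,0)))
print("seen bar",130+602/3.6,130+245/3.6,"end",130+563/3.6,130+173/3.6)
p=onz("scene",(254.4,239.6),.103)
for h in(0,.008,.013,.018):print(h,proj("scene",np.r_[p,.103+h]))
import cv2
a=cv2.imread("pics/scene0.png").astype(int);b=manip.snapshot("scene")[:,:,::-1].astype(int)
print("jar diff",[abs(a[s]-b[s]).mean() for s in(np.s_[180:225,140:175],np.s_[195:215,295:325],np.s_[215:240,308:325],np.s_[230:360,400:490])])
```

```text
80 bar [292.91927481 196.30406316] end [278.67258437 176.54009581]
85 bar [296.32941221 197.54602229] end [283.95862394 177.48263193]
90 bar [299.71871218 199.00129018] end [289.35855727 178.8184347 ]
95 bar [303.05611718 200.65699959] end [294.81966551 180.53801452]
100 bar [306.31104632 202.49810704] end [300.28763551 182.62696058]
seen bar 297.22222222222223 198.05555555555554 end 286.3888888888889 178.05555555555554
0 [254.4 239.6]
0.008 [253.98215184 237.22940434]
0.013 [253.71857369 235.73403526]
0.018 [253.45310763 234.22795538]
jar diff [np.float64(2.9282539682539683), np.float64(3.5388888888888888), np.float64(2.291764705882353), np.float64(1.8171509971509971)]
```

```bash
python3 -c "
from station import manip
print(manip.sign_off(),manip.sense()['t'])"
```

```text
the job is handed in; nothing more can be done
the job is handed in; nothing more can be done
```

The catch is open and the lid has sprung ajar; I handed the job in at about 26 s of the 43 s allowed.

- **Tab:** I pushed the safety tab back with closed fingers, about 1 mm per step near the end. The force rose from about 2.65 N sliding to about 6.2 N, a rise of roughly 3.6 N. The tab travelled about 23 mm, against a gap of about 21.5 mm measured in the pictures.
- **Latch:** I pinched the main bar over its ends and tested it with a small lift first. It came up freely at about 2.6 N, so I swung it to upright, let go and moved the arm clear.

**Last checks:**
- **Latch angle:** the final picture puts it at about 87°, give or take 3°; the arm had been commanded to 91°.
- **Lid:** its edge appears about 13–20 mm up. My pixel reading came out somewhat above the expected 13 mm.
- **Bystanders:** jars, cup, tin and scoop look unmoved, and the tool force is near zero with nothing touched.
- **Sideways force:** it reached about 7 N on the tool while gripping the bar, because the grip was slightly off centre.

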